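# Find the sound freewheel and tray it

## Robot

A 6-joint arm with a two-finger parallel gripper is mounted at the origin on a cart in front of the work surface, level with it; the furniture and walls round the work are solid. World frame = base frame: x ahead of the robot, y to its left, z up, the work surface at z = 0. Lengths are in m, angles in rad, forces in N, time in s.
With the tool pointing down it reaches from about 0.425 to 0.95 m from the base axis. Payload 14.7 kg.
Tool frame: the origin (TCP) lies on the centre line of the jaws, within the pads' length; the fingertips stand 25 mm ahead of it and the grasp point (between the pads) lies 6 mm ahead of it; x points along the fingers, y is the direction in which the jaws open and shut, and the axes are right-handed (so a half turn about x gives the same grasp; the last joint's range is limited). The gripper opens to 85 mm and grips with 20 to 120 N. Pads are 22 mm wide; open, the fingers measure 114 mm over their backs; the gripper's body (76 mm by 85 mm) begins 54 mm behind the grasp point. The pads swing forward as they close: fully open they stand 13 mm farther back than shut.
Start: joints at [1.156, 0.48, 1.596, -0, 1.065, -0.047], TCP at [0.234, 0.607, 0.221] pointing down, gripper open.
Joint ranges: [-2.75, 2.75], [-0.82, 2.05], [0.23, 2.67], [-1.56, 4.7], [0.09, 2.69], [-2.92, 2.92]. Speed limits (rad/s): [1.89, 1.89, 2.39, 3.01, 3.01, 3.01].

## Interface

Orientations are given as a unit quaternion [x, y, z, w].
In Python, from station import read_state, cams, env gives the robot as it stands. The module is installed in compiled form; this text tells all that it offers.
- The arm moves only by the tool apply_moves, never from a script. Its argument "deltas" is one flat list of numbers, 7 for each row, row after row: the turn, a rotation vector about the tool's x, y, z in rad, then the shift along the tool's x, y, z in mm, then the opening, from 0 (shut) to 1 (fully open). In form: [ax, ay, az, tx, ty, tz, gripper, ax, ay, az, tx, ty, tz, gripper, ...]. A call has 1 to 10 rows; each row shifts and turns the commanded pose from where the row before left it, along the tool's axes as they then stand; what a row does not reach is not made up. A row lasts 1/10 s, in which the tool goes at most 50 mm and 8.59 degrees, less where a joint would pass 70% of its speed; a pose out of reach is approached as far as the arm can. A call is refused whole if a number of a shift passes 50 or a number of a turn 0.15, either way. A call with a gripper value outside its range is refused whole. The fingers move at their own pace and stop on an object; "newtons" is the grip in N (left out, the last holds). Time passes only in rows, so rows that do not move let the fingers close. It gives the time, the measured TCP pose, the force and the opening at its end, in the units of the state.
- read_state(): the state, without advancing time (a new reading comes with each control period).
- cams.get_image(name): name is "side" or "top" or "wrist"; returns (picture, depth): 400x640x3 uint8, red, green, blue; 400x640 float32, m along the optical axis (not along the pixel's ray), 0 where there is no reading.
- cams.calibration(name): a dict with "camera_matrix" (3x3 intrinsics, pixels), "rvec" (rotation vector, rad) and "tvec" (3), from world to camera coordinates, as OpenCV has them; the wrist camera has in their place "mount" (4x4, takes a point from camera to tool coordinates, whose origin is the TCP and whose axes are the tool frame's). Camera axes: x right, y down, z forward; pixel columns grow to the right and rows downward; lengths in m; the calibration is good to about 2 mm. A picture is of the moment at which its call begins: read the wrist's pose just before it. calibration takes no time and is no camera call.
- env.hand_in(): hands the job in, once; it reports no verdict.
The state is a dict: "time_s": time; "joint_positions": joint angles; "dq": joint speeds; "effort": joint torques, N m; "tcp_pos": TCP position; "tool_rot": TCP orientation; "force": force on the tool from outside, world axes, zero at the start; "torque": the same for the moment, N m; "finger_gap": finger opening in m.
Only numpy, scipy, OpenCV 4.12 (cv2) and the standard library are available. Lean on these libraries where they do the work, as an engineer would, in place of code of your own. Each camera call takes 0.05 s, during which the arm holds its last target. There are 200 camera calls.

## Task

Each of the three clutch units in the rack should be a freewheel: turned clockwise its knob grips the disc below and carries the pointer along, turned back it spins loose and leaves the pointer standing; only one does so, one slips both ways and one is seized and grips both ways. Find the sound one by turning the knobs both ways, drive its pointer clockwise to the index line on its block without overrunning (a few strokes if need be), and turn the knob back until its bar is parked in line with the index line. Then lift that unit out by its knob and set it down gently, upright, inside the empty tray, leaving the other two in the rack and the other things on the bench alone.

Things in the scene. Friction and masses are not known exactly. Their poses are not given: they have to be found in the camera images.
- rack: fixed dark steel rack, 258 x 86 mm, 16 mm high, with a row of three square nests (70 mm, floor 8 mm above the bench, rims 8 mm high) at -82, 0 and +82 mm along its x axis, which runs roughly away from the robot; origin: centre of its underside
- sample_tray: empty open grey sample tray, 90 (its x) x 140 (its y) mm outside, rim 21 mm high, walls 2 mm, floor 3 mm thick, loose on the bench, 0.3 kg; origin: centre of its underside
- unit_1_centre (a point): clutch unit, loose in a rack nest with 2 mm play, 0.4 kg: aluminium block 66 x 66 x 34 mm, on it a black disc (51 mm across, 3 mm thick) with a white pointer line, above that a knob. Point on the axis, 38 mm above the underside; axes of the block, z up. A black index line is on the block's top at its -x edge (facing the robot). The units look alike; which is sound, and where, is not told.
- knob_1_grip (a point): grip point of that unit's knob: a grey upright bar 34 mm long (its x) x 14 mm thick (its y, grasp across it), from 44 to 76 mm above the unit's underside; this point is on the axis at 62 mm; axes turn with the knob. The disc's top lies 25 mm below this point.
- knob_1 (a joint): turn of the knob, rad, endless; grows clockwise seen from above; 0 = parked, the bar in line with the block's index line; turns with under 0.1 N m. A block carried by the knob keeps its heading unless something pushes it round
- pointer_1 (a joint): turn of the disc, rad, grows clockwise seen from above; 0 = white pointer at the index line; at the start 1.1 to 1.9 rad short of it (negative). A brake (0.05 N m) keeps the disc where it is left; only a gripping clutch makes it follow the knob (after up to 0.2 rad of lost motion at each reversal)
- unit_2_centre (a point): clutch unit, loose in a rack nest with 2 mm play, 0.4 kg: aluminium block 66 x 66 x 34 mm, on it a black disc (51 mm across, 3 mm thick) with a white pointer line, above that a knob. Point on the axis, 38 mm above the underside; axes of the block, z up. A black index line is on the block's top at its -x edge (facing the robot). The units look alike; which is sound, and where, is not told.
- knob_2_grip (a point): grip point of that unit's knob: a grey upright bar 34 mm long (its x) x 14 mm thick (its y, grasp across it), from 44 to 76 mm above the unit's underside; this point is on the axis at 62 mm; axes turn with the knob. The disc's top lies 25 mm below this point.
- knob_2 (a joint): turn of the knob, rad, endless; grows clockwise seen from above; 0 = parked, the bar in line with the block's index line; turns with under 0.1 N m. A block carried by the knob keeps its heading unless something pushes it round
- pointer_2 (a joint): turn of the disc, rad, grows clockwise seen from above; 0 = white pointer at the index line; at the start 1.1 to 1.9 rad short of it (negative). A brake (0.05 N m) keeps the disc where it is left; only a gripping clutch makes it follow the knob (after up to 0.2 rad of lost motion at each reversal)
- unit_3_centre (a point): clutch unit, loose in a rack nest with 2 mm play, 0.4 kg: aluminium block 66 x 66 x 34 mm, on it a black disc (51 mm across, 3 mm thick) with a white pointer line, above that a knob. Point on the axis, 38 mm above the underside; axes of the block, z up. A black index line is on the block's top at its -x edge (facing the robot). The units look alike; which is sound, and where, is not told.
- knob_3_grip (a point): grip point of that unit's knob: a grey upright bar 34 mm long (its x) x 14 mm thick (its y, grasp across it), from 44 to 76 mm above the unit's underside; this point is on the axis at 62 mm; axes turn with the knob. The disc's top lies 25 mm below this point.
- knob_3 (a joint): turn of the knob, rad, endless; grows clockwise seen from above; 0 = parked, the bar in line with the block's index line; turns with under 0.1 N m. A block carried by the knob keeps its heading unless something pushes it round
- pointer_3 (a joint): turn of the disc, rad, grows clockwise seen from above; 0 = white pointer at the index line; at the start 1.1 to 1.9 rad short of it (negative). A brake (0.05 N m) keeps the disc where it is left; only a gripping clutch makes it follow the knob (after up to 0.2 rad of lost motion at each reversal)
- v_block_2: bystander: the nearer to the dropper bottle of two grey steel V blocks, 45 x 50 x 40 mm, loose on the bench; origin: centre of its underside
- oil_dropper: bystander: brown dropper bottle, 33 mm across, 102 mm high, loose on the bench; origin: centre of its underside
Not all that is in view belongs to the job. What is shaped like the part that bears unit_3_centre but blue is not meant.

How it is judged:
By the outcome, as a careful person would: the job done as asked, in the order asked, and still so for the second after the job is handed in, with the robot touching nothing.
It also fails if it takes over 72 s, if anything falls off the work surface, if the arm or the gripper's body presses on something with over 40 N, if the wrist force passes 120 N, or if a joint passes its speed limit or range.

## Working session

There is one attempt and no reset: what is moved stays moved. The work goes in short steps, Python scripts to look and compute and a tool call to move; the robot and the scene stay as the last step left them, time stands still between calls to the robot, and variables do not carry over. Pictures are saved under pics/ and viewed, about 8 in all and at most 12, crops included, and the job is handed in when it is done.

Besides the shell and the picture viewer there is one more tool, called after "Emit:" in YAML: its name, and indented under it one key for each argument. apply_moves: Moves the arm, as the interface text tells. Its arguments: {"type":"object","properties":{"deltas":{"type":"array","items":{"type":"number"}},"newtons":{"type":"number"}},"required":["deltas"]}

```bash
mkdir -p pics; cat > h.py <<'E'
import numpy as np, cv2
from station import read_state, cams, env
from scipy.spatial.transform import Rotation as R
def pose(name,st=None):
    c=cams.calibration(name); K=np.array(c["camera_matrix"])
    if "mount" in c:
        M=np.array(c["mount"]); T=np.eye(4); T[:3,:3]=R.from_quat(st["tool_rot"]).as_matrix(); T[:3,3]=st["tcp_pos"]
        M=T@M; return K,M[:3,:3],M[:3,3]
    Rc=cv2.Rodrigues(np.array(c["rvec"],float))[0]; t=np.array(c["tvec"],float).ravel()
    return K,Rc.T,-Rc.T@t
def plane(p,uv,z):
    K,Rw,o=p; uv=np.atleast_2d(uv).astype(float)
    d=(Rw@np.linalg.inv(K)@np.c_[uv,np.ones(len(uv))].T).T
    return o+d*((z-o[2])/d[:,2])[:,None]
def proj(p,X):
    K,Rw,o=p; c=(np.atleast_2d(X)-o)@Rw; q=c@K.T; return q[:,:2]/q[:,2:]
def shot(name):
    st=read_state(); im,d=cams.get_image(name); return cv2.cvtColor(im,cv2.COLOR_RGB2BGR),d,pose(name,st),st
E
python3 - <<'E'
from h import *
for n in("top","side"):
    im,d,p,st=shot(n); cv2.imwrite(f"pics/{n}0.png",im); np.savez(f"pics/{n}0",im=im,d=d); print(n,p[2],p[1][:,2],p[0][0])
print(st["tcp_pos"],st["tool_rot"],st["finger_gap"],st["time_s"])
print(cams.calibration("wrist"))
E
```

```text
top [0.41163759 0.32478709 0.97105159] [ 0.08865014  0.01430228 -0.99596014] [403.27503223   0.         316.96683777]
side [ 0.30649419 -0.31282278  0.64990475] [ 0.18218179  0.72519171 -0.66400811] [363.86932354   0.         320.00662008]
[0.23349568 0.60614374 0.22086461] [ 0.12884127  0.69528561 -0.12971426  0.69509141] 0.08543759677550514 0.05
{'camera_matrix': array([[343.89720915,   0.        , 317.97487903],
       [  0.        , 343.89720915, 202.90081567],
       [  0.        ,   0.        ,   1.        ]]), 'mount': array([[-8.29002877e-04, -3.19977892e-01,  9.47424647e-01,
        -1.52448130e-01],
       [ 9.99999597e-01,  6.01390862e-05,  8.95317347e-04,
         4.93996836e-04],
       [-3.43459010e-04,  9.47425008e-01,  3.19977713e-01,
        -8.27540833e-02],
       [ 0.00000000e+00,  0.00000000e+00,  0.00000000e+00,
         1.00000000e+00]])}
```

View pics/top0.png

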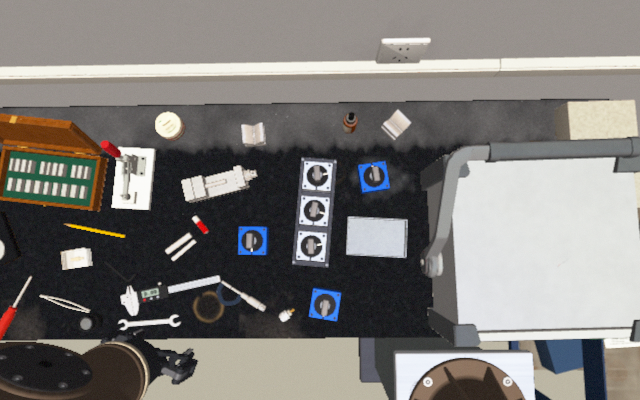

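View pics/side0.png

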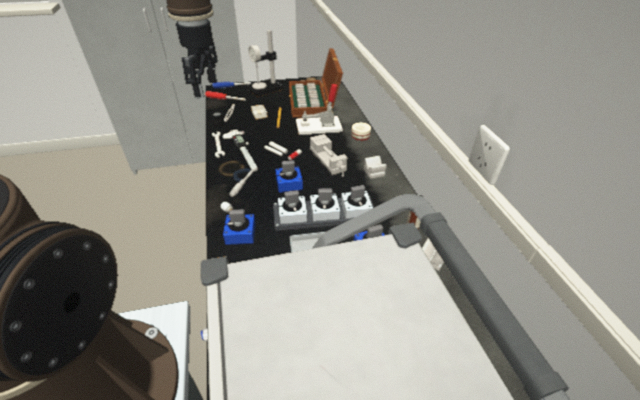

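Top view: units at (318,175), (314,210) and (311,246) in the dark rack, tray at (377,237). Possible mix-ups are the blue units at (374,177), (252,240) and (325,304), the V blocks at (397,124) and (253,133), and the bottle at (350,122). I choose the three aluminium units in the rack. A tall box stands to the right of column 430.

```bash
python3 - <<'E'
from h import *
im,d,p,st=shot("top")
g=cv2.cvtColor(im,cv2.COLOR_BGR2HSV)
m=((g[...,1]<50)&(g[...,2]>110)).astype(np.uint8)
for name,(x0,x1,y0,y1),z in (("far",(298,336,158,192),.042),("mid",(296,334,194,227),.042),("near",(292,331,229,264),.042),("tray",(340,412,210,262),.021)):
    s=np.zeros_like(m); s[y0:y1,x0:x1]=m[y0:y1,x0:x1]
    if name=="tray": s=cv2.morphologyEx(s,cv2.MORPH_OPEN,np.ones((3,3)))
    pts=cv2.findNonZero(s); r=cv2.minAreaRect(pts); b=plane(p,cv2.boxPoints(r),z)
    print(name,r,b.mean(0).round(4),np.linalg.norm(b[0]-b[1]).round(4),np.linalg.norm(b[1]-b[2]).round(4), (b[1]-b[0])[:2].round(3),"angle",np.degrees(np.arctan2(*(b[1]-b[0])[[1,0]])).round(1))
# box on right: height & position
dd=d; K,Rw,o=p
uu,vv=np.meshgrid(np.arange(640),np.arange(400)); P=o+((np.stack([uu,vv,np.ones_like(uu)],-1)@np.linalg.inv(K).T)*d[...,None])@Rw.T
for uv in((377,237),(435,180),(430,262),(460,230),(380,177),(420,237),(445,200),(350,122),(397,124)): print(uv,P[uv[1],uv[0]].round(3))
# heights map for tall things x>.2
c=im[140:275,285:425]; cv2.imwrite("pics/c1.png",cv2.resize(c,None,fx=5.5,fy=4.4*5.5/5.5,interpolation=cv2.INTER_CUBIC) if 0 else cv2.resize(c,None,fx=4.4,fy=4.4,interpolation=cv2.INTER_CUBIC))
T=P[...,2]; k=(T>.09)&(P[...,0]>.2)&(P[...,1]>-.1)&(P[...,1]<.6)
for y in np.arange(-.0,.6,.03):
    q=k&(abs(P[...,1]-y)<.015); 
    if q.any(): print(y.round(2),P[q][:,0].min().round(2),P[q][:,0].max().round(2),T[q].max().round(3))
E
```

```text
far ((317.4117736816406, 174.8529510498047), (34.38960266113281, 32.962650299072266), 2.726310968399048) [0.5677 0.3365 0.042 ] 0.0777 0.0804 [ 0.078 -0.004] angle -3.0
mid ((314.0, 210.0), (34.0, 32.0), -0.0) [0.4856 0.3451 0.042 ] 0.0742 0.0789 [ 0.074 -0.   ] angle -0.2
near ((310.8811340332031, 246.80740356445312), (35.03733444213867, 35.671077728271484), 5.19442892074585) [0.401  0.3529 0.042 ] 0.0815 0.0807 [ 0.081 -0.008] angle -5.4
tray ((376.5162353515625, 236.6758270263672), (60.82402038574219, 39.05121994018555), 2.8624050617218018) [0.4232 0.1995 0.021 ] 0.0915 0.1428 [ 0.091 -0.006] angle -3.7
(377, 237) [0.422 0.196 0.   ]
(435, 180) [0.538 0.092 0.14 ]
(430, 262) [0.368 0.102 0.117]
(460, 230) [0.432 0.062 0.193]
(380, 177) [0.562 0.19  0.034]
(420, 237) [0.422 0.093 0.001]
(445, 200) [0.487 0.098 0.225]
(350, 122) [0.682 0.261 0.076]
(397, 124) [0.692 0.145 0.023]
-0.0 0.22 0.76 0.407
0.03 0.22 0.76 0.408
0.06 0.22 0.76 0.409
0.09 0.22 0.76 0.41
0.12 0.34 0.76 0.412
0.15 0.74 0.76 0.412
0.18 0.74 0.76 0.413
0.21 0.74 0.76 0.414
0.24 0.74 0.76 0.416
0.27 0.69 0.76 0.416
0.3 0.74 0.76 0.419
0.33 0.41 0.76 0.971
0.36 0.74 0.76 0.42
0.39 0.74 0.76 0.419
0.42 0.74 0.76 0.42
0.45 0.74 0.76 0.421
0.48 0.74 0.76 0.423
0.51 0.27 0.76 0.605
0.54 0.2 0.76 0.642
0.57 0.2 0.76 0.66
```

View pics/c1.png

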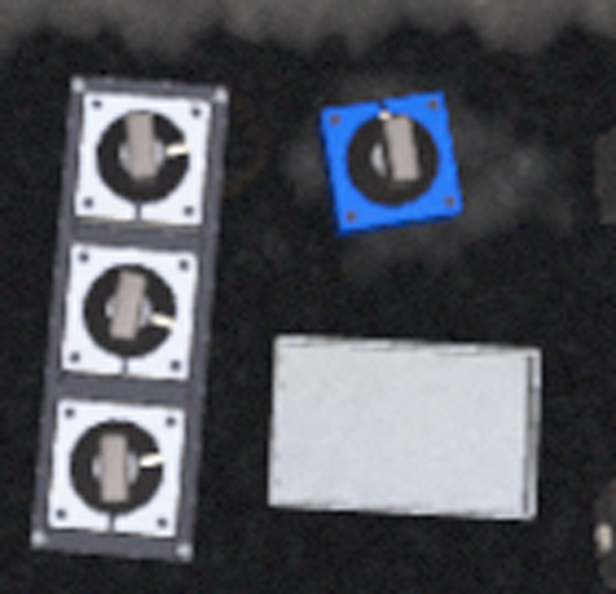

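```bash
cat >> h.py <<'E'
def delta(target,yaw,st=None):
    """mm shift in tool axes & turn about tool x to get tool y to world heading yaw (rad), mod pi"""
    st=st or read_state(); M=R.from_quat(st["tool_rot"]).as_matrix()
    t=M.T@(np.array(target)-st["tcp_pos"])*1000
    y=np.arctan2(M[1,1],M[0,1]); a=-(yaw-y); a=(a+np.pi/2)%np.pi-np.pi/2
    tilt=M.T@np.cross(M[:,0],[0,0,-1])
    return t.round(1),round(a,3),tilt.round(4)
E
python3 - <<'E'
from h import *
st=read_state(); M=R.from_quat(st["tool_rot"]).as_matrix(); print(M.round(3))
print(delta([.485,.345,.221],np.pi/2-.1))
E
```

```text
[[-0.     0.36   0.933]
 [-0.001  0.933 -0.36 ]
 [-1.    -0.001 -0.   ]]
(array([ 1.000e-01, -1.534e+02,  3.286e+02]), np.float64(-0.268), array([ 0.    , -0.0001,  0.0009]))
```

Emit:
apply_moves:
  deltas: [0, 0, 0, 0, -22, 47, 0.5, 0, 0, 0, 0, -22, 47, 0.5, 0, 0, 0, 0, -22, 47, 0.5, 0, 0, 0, 0, -22, 47, 0.5, 0, 0, 0, 0, -22, 47, 0.5, 0, 0, 0, 0, -22, 47, 0.5, 0, 0, 0, 0, -22, 47, 0.5, -0.135, 0, 0, 0, 0, 0, 0.5, -0.135, 0, 0, 0, 0, 0, 0.5, 0, 0, 0, 0, 0, 0, 0.5]
  newtons: 40

```text
time_s: 1.15
tcp_pos: [0.4763, 0.3535, 0.2213]
tool_rot: [0.034, 0.706, -0.034, 0.706]
force: [0.2, 0.1, -0.0]
finger_gap: 0.0431
```

```bash
python3 - <<'E'
from h import *
im,d,p,st=shot("wrist"); print(st["time_s"],st["tcp_pos"],st["joint_positions"],st["finger_gap"],delta([.485,.345,.221],np.pi/2-.1))
cv2.imwrite("pics/w1.png",im); np.savez("pics/w1",im=im,d=d)
for q in([.5677,.3365,.042],[.4856,.3451,.042],[.401,.3529,.042]): print(proj(p,q))
E
```

```text
1.15 [0.47631219 0.35354672 0.22126848] [ 5.87409243e-01  4.01376959e-01  1.73055445e+00  3.00447646e-05
  1.01018276e+00 -8.87304297e-01] 0.04307671245627293 (array([ 0.3, -8. ,  9.8]), np.float64(-0.001), array([ 0.    , -0.0003,  0.0002]))
[[309.57700328 258.48813583]]
[[309.64351338 184.55178054]]
[[308.57695023  95.58744181]]
```

View pics/w1.png

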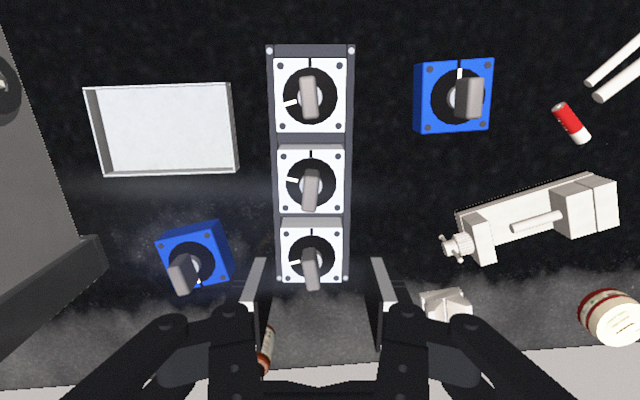

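```bash
cat >> h.py <<'E'
def units(im,d,p,centers):
    K,Rw,o=p; uu,vv=np.meshgrid(np.arange(640),np.arange(400))
    P=o+((np.stack([uu,vv,np.ones_like(uu)],-1)@np.linalg.inv(K).T)*d[...,None])@Rw.T
    hsv=cv2.cvtColor(im,cv2.COLOR_BGR2HSV); out=[]
    for c in centers:
        near=np.hypot(P[...,0]-c[0],P[...,1]-c[1])
        top=(near<.025)&(P[...,2]>.078)&(P[...,2]<.092)&(d>0)
        r=[None]
        if top.sum()>20:
            q=plane(p,np.argwhere(top)[:,::-1],.084)[:,:2]; (cx,cy),(w,h),a=cv2.minAreaRect((q*1000).astype(np.float32))
            if w<h: a+=90
            a=(a+90)%180-90; r=[(cx/1e3,cy/1e3),(round(w,1),round(h,1)),"bar deg",round(a,1),"z",P[top][:,2].mean().round(4)]
        # block top white
        Q=plane(p,np.c_[uu.ravel(),vv.ravel()],.042).reshape(400,640,3)
        wh=(abs(Q[...,0]-c[0])<.037)&(abs(Q[...,1]-c[1])<.037)&(hsv[...,2]>170)&(hsv[...,1]<40)&(abs(P[...,2]-.042)<.006)
        q=Q[wh][:,:2]; (bx,by),(w,h),a=cv2.minAreaRect((q*1000).astype(np.float32)); a=(a+45)%90-45
        Q2=plane(p,np.c_[uu.ravel(),vv.ravel()],.045).reshape(400,640,3)
        v=Q2[...,:2]-np.array([bx,by])/1e3; rr=np.hypot(v[...,0],v[...,1])
        pt=(rr>.014)&(rr<.0245)&(hsv[...,2]>150)&(P[...,2]>.036)&(P[...,2]<.052)
        v2=v[pt]; th=np.arctan2(v2[:,1],v2[:,0])
        # pointer angle cw from above, 0=block -x direction; ccw of -x heading
        rel=-(th-(np.radians(a)+np.pi)); rel=(rel+np.pi)%(2*np.pi)-np.pi
        out.append((r,"block",(bx/1e3,by/1e3),(round(w,1),round(h,1)),round(a,1),"ptr",np.median(rel).round(3) if len(rel) else None,rel.std().round(3) if len(rel) else None,len(rel)))
    return out
C=[[.401,.353],[.485,.345],[.5677,.3365]]
E
python3 - <<'E'
from h import *
z=np.load("pics/w1.npz"); p=pose("wrist",read_state())
for o in units(z["im"],z["d"],p,C): print(o)
E
```

```text
([(0.40108441162109376, 0.35437515258789065), (33.6, 13.8), 'bar deg', 0.1, 'z', np.float64(0.0835)], 'block', (0.4009736328125, 0.3544506225585938), (65.4, 64.2), -5.8, 'ptr', np.float64(-1.867), np.float64(0.427), 66)
([(0.48128585815429686, 0.3464903259277344), (13.8, 34.5), 'bar deg', -11.9, 'z', np.float64(0.0835)], 'block', (0.48178302001953127, 0.34647186279296877), (65.4, 65.9), -5.8, 'ptr', np.float64(-1.372), np.float64(0.608), 77)
([(0.5617761840820312, 0.3385565490722656), (35.9, 14.1), 'bar deg', 3.1, 'z', np.float64(0.0833)], 'block', (0.562564697265625, 0.33810818481445315), (65.1, 66.9), -4.5, 'ptr', np.float64(-1.521), np.float64(1.225), 81)
```

```bash
python3 - <<'E'
from h import *
print(delta([.401,.3544,.13],np.radians(90.1)))
E
```

```text
(array([ 91.4,  -7.1, -74.7]), np.float64(-0.103), array([ 0.    , -0.0003,  0.0002]))
```

Emit:
apply_moves:
  deltas: [0, 0, 0, 0, -2, -25, 0.5, 0, 0, 0, 20, -2, -25, 0.5, 0, 0, 0, 35, -3, -25, 0.5, -0.103, 0, 0, 36, 0, 0, 0.5, 0, 0, 0, 25, 0, 0, 0.5, 0, 0, 0, 29, 0, 0, 0.5, 0, 0, 0, 0, 0, 0, 0.5]

```text
time_s: 1.9
tcp_pos: [0.3987, 0.3534, 0.0737]
tool_rot: [-0.002, 0.709, -0.0, 0.706]
force: [-0.3, 0.1, -0.1]
finger_gap: 0.0425
```

```bash
python3 - <<'E'
from h import *
st=read_state(); print(st["tcp_pos"],st["force"],delta([.401,.3544,.076],np.radians(90.1)))
E
```

```text
[0.39869619 0.3534491  0.07372035] [-0.2593613   0.13488911 -0.06525477] (array([-2.3,  0.9,  2.3]), np.float64(0.0), array([ 0.    , -0.0041,  0.0032]))
```

Emit:
apply_moves:
  deltas: [0, -0.004, 0.003, -2, 0.9, 2.3, 0.5, 0, 0, 0, 0, 0, 0, 0, 0, 0, 0, 0, 0, 0, 0, 0, 0, 0, 0, 0, 0, 0, 0, 0, 0, 0, 0, 0, 0, 0, 0, 0, 0, 0, 0, 0, 0, 0, 0]
  newtons: 40

```text
invalid input
```

Emit:
apply_moves:
  deltas: [0.1, 0, 0, 0, 0, 0, 0, 0.1, 0, 0, 0, 0, 0, 0, 0.1, 0, 0, 0, 0, 0, 0, 0.1, 0, 0, 0, 0, 0, 0, 0.1, 0, 0, 0, 0, 0, 0, 0.1, 0, 0, 0, 0, 0, 0, 0.1, 0, 0, 0, 0, 0, 0, 0, 0, 0, 0, 0, 0, 0, 0, 0, 0, 0, 0, 0, 0]

```text
time_s: 2.8
tcp_pos: [0.4011, 0.3549, 0.0774]
tool_rot: [0.24, 0.665, -0.24, 0.665]
force: [-0.2, 0.4, -0.4]
finger_gap: -0.0001
```

```bash
python3 - <<'E'
from h import *
out=[]
for n in("wrist","top"):
    im,d,p,st=shot(n); np.savez(f"pics/{n}2",im=im,d=d); u=proj(p,[.401,.3544,.045])[0]; print(n,u)
    out.append((im,u))
    x,y=u.round().astype(int); x=min(max(x,60),580); y=min(max(y,50),350)
    out[-1]=cv2.resize(im[y-50:y+50,x-60:x+60],(480,400),interpolation=cv2.INTER_CUBIC) if n=="top" else cv2.resize(im[max(y-110,0):y+110,x-130:x+130],(472,400))
cv2.imwrite("pics/c2.png",cv2.hconcat([cv2.resize(o,(400,400)) for o in out]))
print(st["tcp_pos"],st["finger_gap"],st["torque"],st["time_s"],delta([.401,.3544,.076],np.radians(90.1)))
E
```

```text
wrist [316.32048255 236.41277056]
top [310.17252883 246.77759174]
[0.40100913 0.35476553 0.0772358 ] -7.559029435288133e-05 [ 0.0112462  -0.01459181  0.01635999] 2.85 (array([ 1. , -0.2,  0.2]), np.float64(-0.695), array([ 0.    ,  0.0001, -0.0006]))
```

View pics/c2.png

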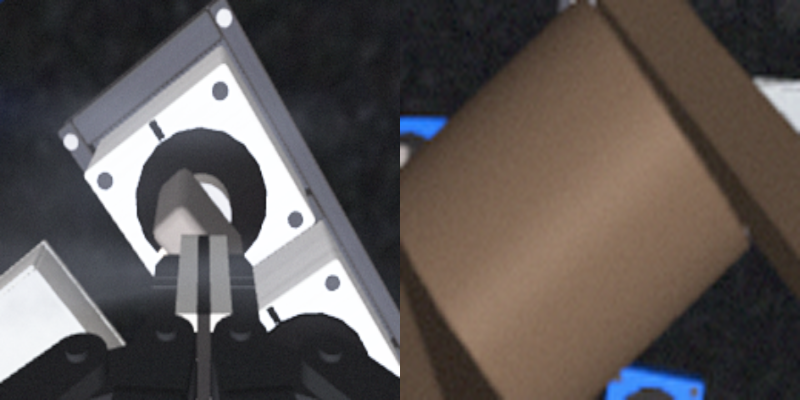

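```bash
python3 - <<'E'
from h import *
z=np.load("pics/wrist2.npz"); st=read_state(); p=pose("wrist",st); M=R.from_quat(st["tool_rot"]).as_matrix(); t=np.array(st["tcp_pos"])
print(proj(p,t+M[:,0]*.025),proj(p,t+M[:,0]*.006),proj(p,[.401,.3544,.084]),proj(p,[.401,.3544,.045]))
K,Rw,o=p; uu,vv=np.meshgrid(np.arange(640),np.arange(400)); P=o+((np.stack([uu,vv,np.ones_like(uu)],-1)@np.linalg.inv(K).T)*z["d"][...,None])@Rw.T
for v in range(200,330,8): print(v,[(P[v,u]*1000).round(0).astype(int).tolist() for u in(300,312,318,324)])
E
```

```text
[[317.07541268 241.42904808]] [[317.01488068 257.183075  ]] [[316.61257753 270.35205942]] [[316.76932711 236.67444524]]
200 [[378, 361, 45], [382, 367, 45], [384, 369, 45], [386, 372, 45]]
208 [[381, 358, 45], [386, 364, 45], [388, 366, 45], [390, 369, 45]]
216 [[385, 355, 45], [389, 361, 45], [392, 363, 44], [394, 366, 45]]
224 [[384, 357, 62], [390, 360, 55], [393, 362, 51], [397, 363, 48]]
232 [[384, 357, 72], [390, 361, 68], [395, 361, 59], [398, 362, 53]]
240 [[385, 358, 81], [390, 360, 75], [395, 361, 69], [400, 361, 60]]
248 [[387, 356, 83], [391, 360, 83], [395, 361, 78], [400, 360, 70]]
256 [[390, 353, 84], [390, 361, 93], [392, 363, 93], [394, 365, 92]]
264 [[394, 350, 84], [391, 361, 99], [392, 362, 99], [394, 364, 99]]
272 [[390, 354, 99], [391, 360, 106], [392, 363, 106], [394, 364, 106]]
280 [[391, 354, 106], [390, 361, 113], [392, 363, 113], [394, 364, 113]]
288 [[388, 357, 118], [391, 361, 118], [392, 363, 118], [394, 364, 118]]
296 [[388, 358, 123], [391, 361, 123], [392, 362, 123], [393, 364, 124]]
304 [[387, 359, 131], [393, 359, 125], [394, 361, 125], [395, 363, 125]]
312 [[388, 359, 134], [394, 358, 127], [397, 358, 123], [392, 365, 135]]
320 [[388, 359, 138], [394, 359, 132], [399, 357, 124], [395, 362, 133]]
328 [[388, 359, 141], [396, 357, 132], [403, 354, 123], [397, 361, 134]]
```

```bash
python3 - <<'E'
from h import *
c=cams.calibration("wrist"); K=np.array(c["camera_matrix"]); Mt=np.array(c["mount"])
uu,vv=np.meshgrid(np.arange(640),np.arange(400))
for f,rng in(("w1",(262,266,258,254,376,380)),("wrist2",(290,300,310,324,334,340))):
    z=np.load(f"pics/{f}.npz"); P=(np.stack([uu,vv,np.ones_like(uu)],-1)@np.linalg.inv(K).T)*z["d"][...,None]; P=P@Mt[:3,:3].T+Mt[:3,3]
    for v in range(250,350,8): print(f,v,[(P[v,u]*1000).round(0).astype(int).tolist() for u in rng])
z=np.load("pics/wrist2.npz"); cv2.imwrite("pics/c3.png",cv2.resize(z["im"][190:340,216:416],(800,600),interpolation=cv2.INTER_CUBIC))
E
```

```text
w1 250 [[221, -67, 103], [221, -62, 103], [221, -71, 103], [221, -76, 103], [221, 70, 103], [222, 75, 103]]
w1 258 [[-17, -24, -11], [-16, -22, -11], [-17, -26, -12], [-16, -28, -11], [-16, 26, -11], [-17, 28, -11]]
w1 266 [[-24, -23, -12], [-24, -21, -11], [-24, -25, -12], [-24, -26, -12], [-25, 25, -12], [-25, 26, -12]]
w1 274 [[-30, -22, -11], [-26, -21, -9], [-31, -24, -12], [-31, -25, -12], [-30, 24, -11], [-30, 26, -11]]
w1 282 [[-37, -21, -12], [-28, -21, -7], [-36, -23, -11], [-37, -24, -12], [-37, 23, -12], [-38, 24, -12]]
w1 290 [[-38, -21, -9], [-29, -21, -3], [-42, -22, -11], [-43, -23, -12], [-41, 22, -11], [-42, 24, -11]]
w1 298 [[-39, -21, -6], [-29, -21, 0], [-47, -21, -11], [-47, -22, -12], [-44, 22, -10], [-47, 23, -12]]
w1 306 [[-40, -21, -3], [-31, -21, 3], [-48, -21, -9], [-50, -22, -10], [-46, 22, -7], [-49, 22, -10]]
w1 314 [[-41, -21, -1], [-33, -21, 6], [-48, -21, -6], [-49, -22, -6], [-46, 22, -4], [-49, 23, -6]]
w1 322 [[-42, -21, 3], [-33, -21, 10], [-49, -21, -3], [-49, -23, -3], [-47, 22, -1], [-50, 23, -3]]
w1 330 [[-43, -21, 6], [207, -65, 208], [-49, 
[... 880 characters left out ...]
], [-47, -6, -12], [-46, -2, -11], [-47, 3, -11], [-48, 6, -12], [-49, 8, -13]]
wrist2 306 [[-56, -9, -15], [-55, -6, -14], [-53, -2, -13], [-54, 2, -13], [-55, 6, -14], [-56, 8, -14]]
wrist2 314 [[-58, -9, -13], [-58, -5, -13], [-58, -2, -13], [-57, 2, -12], [-58, 6, -13], [-58, 8, -13]]
wrist2 322 [[-61, -8, -12], [-61, -5, -12], [-60, -2, -11], [-56, 2, -8], [-62, 5, -13], [-61, 7, -12]]
wrist2 330 [[-66, -8, -13], [-66, -5, -13], [-57, -2, -6], [-57, 2, -6], [-66, 5, -13], [-65, 7, -12]]
wrist2 338 [[-70, -8, -13], [-69, -5, -13], [-57, -2, -2], [-57, 2, -2], [-68, 5, -12], [-70, 7, -13]]
wrist2 346 [[-80, -7, -19], [-78, -4, -17], [-58, -2, 0], [-56, 3, 2], [-78, 5, -18], [-78, 6, -17]]
```

View pics/c3.png

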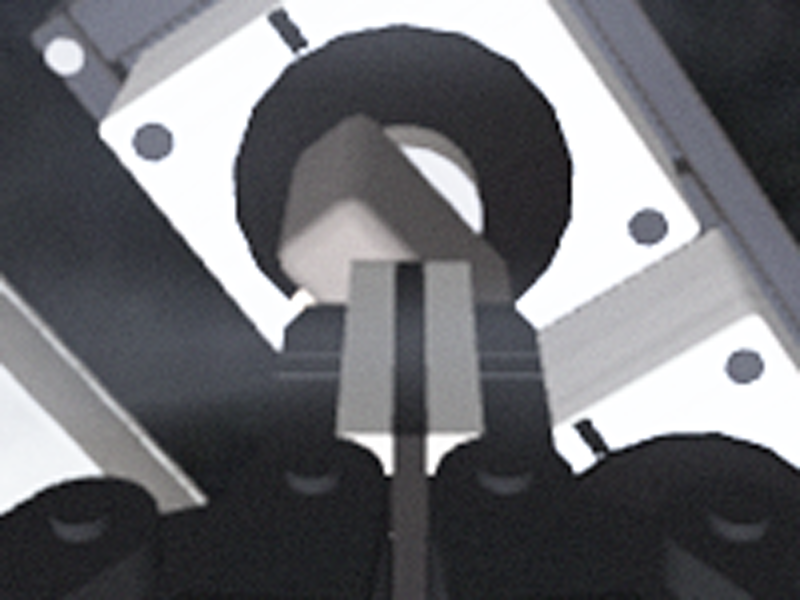

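The depth picture shows the fingertips 16 mm behind the reported TCP, not 25 mm ahead of it. They therefore closed in the air above the knob, with no contact. From here I use the measured value, so the grasp height is TCP z ≈ 0.035.

Emit:
apply_moves:
  deltas: [-0.14, 0, 0, 0, 0, 0, 0.5, -0.14, 0, 0, 0, 0, 0, 0.5, -0.14, 0, 0, 0, 0, 0, 0.5, -0.14, 0, 0, 0, 0, 0, 0.5, -0.135, 0, 0, 0, 0, 0, 0.5, 0, 0, 0, 0, 0, 0, 0.5, 0, 0, 0, 10, 0, 0, 0.5, 0, 0, 0, 10, 0, 0, 0.5, 0, 0, 0, 10, 0, 0, 0.5, 0, 0, 0, 0, 0, 0, 0.5]

```text
time_s: 3.9
tcp_pos: [0.3999, 0.3537, 0.0447]
tool_rot: [-0.0, 0.708, -0.001, 0.706]
force: [-0.7, 0.5, 0.3]
finger_gap: 0.0424
```

```bash
python3 - <<'E'
from h import *
im,d,p,st=shot("wrist"); print(st["tcp_pos"],st["force"],st["finger_gap"],delta([.401,.3544,.035],np.radians(90.1)))
c=cams.calibration("wrist"); K=np.array(c["camera_matrix"]); Mt=np.array(c["mount"])
uu,vv=np.meshgrid(np.arange(640),np.arange(400));P=(np.stack([uu,vv,np.ones_like(uu)],-1)@np.linalg.inv(K).T)*d[...,None]; P=P@Mt[:3,:3].T+Mt[:3,3]
k=(abs(P[...,1])>.018)&(abs(P[...,1])<.03)&(P[...,2]<-.009)&(P[...,2]>-.014)&(P[...,0]>-.04); print(P[k][:,0].max())
cv2.imwrite("pics/c4.png",im)
E
```

```text
[0.39992758 0.35374554 0.04470408] [-0.69815167  0.48292834  0.28283726] 0.042444539862959714 (array([10.4,  0.4,  0.8]), np.float64(-0.002), array([ 0.    , -0.0016,  0.0012]))
0.004199351256643613
```

View pics/c4.png

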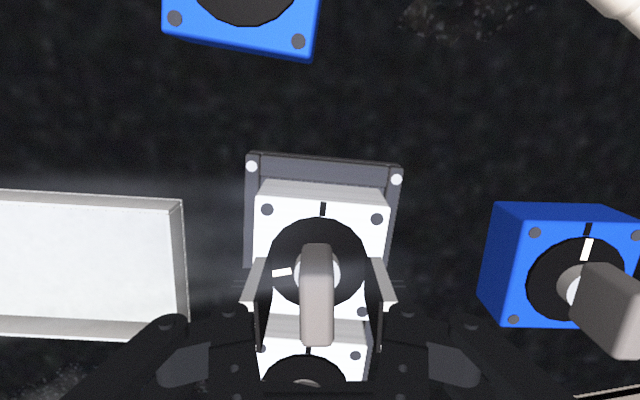

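Emit:
apply_moves:
  deltas: [0, -0.001, 0.001, 5, 0.4, 0.8, 0.5, 0, 0, 0, 5, 0, 0, 0.5, 0, 0, 0, 0, 0, 0, 0.1, 0, 0, 0, 0, 0, 0, 0, 0, 0, 0, 0, 0, 0, 0, 0, 0, 0, 0, 0, 0, 0]
  newtons: 40

```text
time_s: 4.55
tcp_pos: [0.4015, 0.3548, 0.0365]
tool_rot: [0.0, 0.707, 0.0, 0.707]
force: [-1.3, -0.2, -2.0]
finger_gap: 0.0194
```

Emit:
apply_moves:
  deltas: [0, 0, 0, 0, 0, 0, 0, 0, 0, 0, 0, 0, 0, 0, 0, 0, 0, 0, 0, 0, 0]

```text
time_s: 4.85
tcp_pos: [0.4015, 0.3548, 0.0365]
tool_rot: [0.0, 0.707, 0.0, 0.707]
force: [-1.8, -0.3, -1.4]
finger_gap: 0.0193
```

```bash
cat >> h.py <<'E'
def look(tag,c):
    """rectify disc plane about c from the wrist view: block yaw -5.6 index to the top"""
    im,d,p,st=shot("wrist"); np.savez(f"pics/{tag}",im=im,d=d)
    L=.036; th=np.radians(-5.6); ax=np.array([np.cos(th),np.sin(th)]); ay=np.array([-ax[1],ax[0]])
    # picture: up = block -x, right = block +y
    W=np.array([np.r_[np.array(c[:2])+sx*ax*L+sy*ay*L,.045] for sx,sy in((-1,-1),(-1,1),(1,1),(1,-1))])
    H=cv2.getPerspectiveTransform(proj(p,W).astype(np.float32),np.float32([[0,0],[400,0],[400,400],[0,400]]))
    return cv2.warpPerspective(im,H,(400,400)),st
def ptr(w):
    v=cv2.cvtColor(w,cv2.COLOR_BGR2HSV)[...,2]; ang=np.arange(-200,60,1.); res=[]
    for a in ang:
        t=np.radians(a); r=np.arange(100,132)  # 0 = up, clockwise seen from above; view from above with up=-x,right=+y is mirror-free
        res.append(v[(200-r*np.cos(t)).astype(int),(200+r*np.sin(t)).astype(int)].mean())
    res=np.array(res); k=res>130; return [(int(a),int(x)) for a,x in zip(ang,res) if x>130]
E
python3 - <<'E'
from h import *
w,st=look("n0",[.401,.3544]); cv2.imwrite("pics/n0r.png",w); print(st["finger_gap"],st["force"],ptr(w))
E
```

```text
0.019347261100428535 [-1.81248845 -0.30927125 -1.38687266] [(-200, 197), (-199, 197), (-198, 196), (-197, 197), (-196, 197), (-195, 197), (-194, 197), (-193, 196), (-192, 197), (-191, 198), (-190, 198), (-189, 199), (-188, 198), (-187, 198), (-186, 199), (-185, 197), (-184, 198), (-183, 198), (-182, 197), (-181, 198), (-180, 198), (-179, 197), (-178, 198), (-177, 197), (-176, 198), (-175, 198), (-174, 197), (-173, 195), (-172, 192), (-171, 188), (-170, 185), (-169, 182), (-168, 176), (-167, 168), (-166, 156), (-165, 138), (-144, 130), (-143, 139), (-142, 146), (-141, 151), (-140, 154), (-139, 156), (-138, 158), (-137, 158), (-136, 158), (-135, 159), (-134, 160), (-133, 160), (-132, 161), (-131, 161), (-130, 161), (-129, 161), (-128, 162), (-127, 161), (-126, 158), (-125, 155), (-124, 152), (-123, 148), (-122, 144), (-121, 142), (-120, 140), (-119, 137), (-118, 135), (-117, 135), (-116, 136), (-115, 134)]
```

```bash
python3 - <<'E'
from h import *
z=np.load("pics/n0.npz"); a=cv2.resize(z["im"][180:330,240:390],(400,400),interpolation=cv2.INTER_CUBIC); cv2.imwrite("pics/c5.png",cv2.hconcat([a,cv2.imread("pics/n0r.png")]))
c=cams.calibration("wrist"); K=np.array(c["camera_matrix"]); Mt=np.array(c["mount"])
uu,vv=np.meshgrid(np.arange(640),np.arange(400));P=(np.stack([uu,vv,np.ones_like(uu)],-1)@np.linalg.inv(K).T)*z["d"][...,None]; P=P@Mt[:3,:3].T+Mt[:3,3]
for v in range(230,310,6): print(v,[(P[v,u]*1000).round(0).astype(int).tolist() for u in(285,290,296,303,317,331,338,343,350)])
E
```

```text
230 [[-7, -14, -20], [-8, -12, -21], [-9, -9, -21], [-8, -6, -21], [-8, 0, -21], [-8, 7, -21], [-8, 10, -21], [-9, 12, -21], [-6, 16, -20]]
236 [[-9, -14, -18], [-9, -12, -18], [-8, -9, -18], [-8, -6, -18], [-8, 0, -18], [-9, 7, -18], [-8, 10, -18], [-9, 12, -18], [-8, 15, -18]]
242 [[-9, -14, -15], [-9, -12, -15], [-8, -9, -15], [-10, -6, -15], [-8, 0, -15], [-8, 7, -15], [-8, 10, -15], [-8, 12, -15], [-9, 15, -15]]
248 [[-9, -14, -12], [-9, -12, -12], [-9, -9, -12], [-8, -6, -12], [-19, 0, -17], [-9, 7, -12], [-10, 10, -12], [-8, 12, -12], [-8, 16, -12]]
254 [[-13, -14, -11], [-12, -12, -11], [-13, -9, -11], [-22, -6, -16], [-25, 0, -17], [-23, 6, -16], [-9, 10, -9], [-11, 12, -10], [-12, 15, -11]]
260 [[-20, -13, -12], [-20, -11, -12], [-14, -9, -9], [-27, -5, -16], [-29, 0, -17], [-28, 6, -16], [-8, 10, -6], [-19, 12, -11], [-19, 15, -11]]
266 [[-25, -13, -11], [-25, -11, -12], [-15, -9, -6], [-33, -5, -16], [-35, 0, -17], [-34, 6, -17], [-15, 10, -6], [-24, 11, -11], [-24, 14, -11]]
272 [[-28, -13, -11], [-29, -11, -11], [-18, -9, -5], [-39, -5, -17], [-39, 0, -17], [-38, 6, -17
[... 207 characters left out ...]
 -12, -11], [-39, -10, -12], [-18, -9, 1], [-46, -5, -16], [-45, 0, -16], [-46, 5, -16], [-17, 10, 2], [-39, 10, -12], [-37, 13, -11]]
290 [[-42, -11, -11], [-42, -10, -11], [-17, -9, 5], [-47, -5, -15], [-47, 0, -14], [-47, 5, -15], [-17, 10, 5], [-39, 10, -9], [-43, 13, -12]]
296 [[-47, -11, -12], [-46, -9, -11], [-19, -9, 7], [-47, -5, -12], [-48, 0, -13], [-47, 5, -12], [-8, 11, 14], [-40, 10, -7], [-47, 12, -12]]
302 [[-47, -11, -9], [-47, -9, -9], [-19, -9, 10], [-47, -5, -9], [-48, 0, -10], [-48, 5, -10], [-8, 11, 17], [-41, 10, -5], [-47, 12, -10]]
308 [[-48, -11, -7], [-48, -9, -8], [-8, -10, 21], [-47, -5, -7], [-48, 0, -7], [-48, 5, -7], [-9, 11, 20], [-42, 10, -3], [-47, 12, -7]]
```

View pics/c5.png

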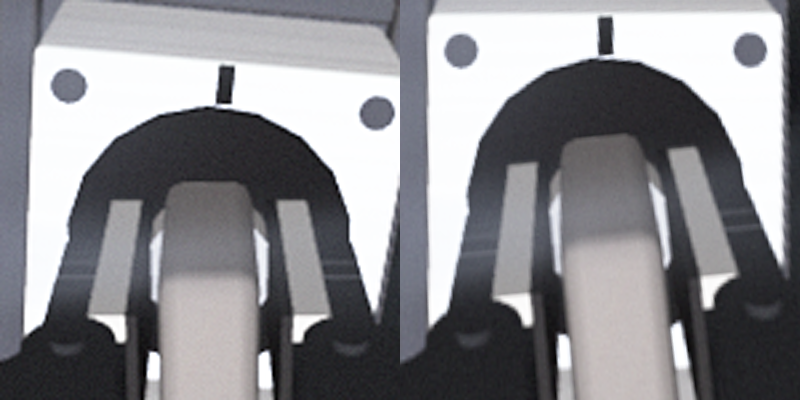

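Emit:
apply_moves:
  deltas: [0, 0, 0, 0, 0, 0, 0.4, 0, 0, 0, 0, 0, 0, 0.4, 0, 0, 0, -9, -0.4, 0, 0.4, 0, 0, 0, 0, 0, 0, 0.1, 0, 0, 0, 0, 0, 0, 0, 0, 0, 0, 0, 0, 0, 0, 0, 0, 0, 0, 0, 0, 0, 0, 0, 0, 0, 0, 0, 0]
  newtons: 40

```text
time_s: 5.7
tcp_pos: [0.4022, 0.3549, 0.0464]
tool_rot: [0.001, 0.706, 0.001, 0.708]
force: [-1.2, -0.5, 14.2]
finger_gap: 0.0135
```

```bash
python3 - <<'E'
from h import *
st=read_state(); print(st["finger_gap"],st["force"],delta([.401,.3544,.0455],np.radians(90.1)))
E
```

```text
0.013465553178255995 [-1.24695817 -0.51190809 14.20757344] (array([ 0.8, -0.5, -1.2]), np.float64(-0.002), array([ 0.    ,  0.0023, -0.002 ]))
```

Emit:
apply_moves:
  deltas: [0, 0.002, -0.002, 0, 0, 0, 0.35, 0, 0, 0, -3, 0, -1, 0.35, 0, 0, 0, 0, 0, 0, 0, 0, 0, 0, 0, 0, 0, 0, 0, 0, 0, 0, 0, 0, 0, 0, 0, 0, 0, 0, 0, 0, 0, 0, 0, 0, 0, 0, 0]
  newtons: 40

```text
time_s: 6.4
tcp_pos: [0.4007, 0.3547, 0.0488]
tool_rot: [-0.0, 0.707, -0.0, 0.707]
force: [-2.2, 1.0, 6.9]
finger_gap: 0.0133
```

Emit:
apply_moves:
  deltas: [0.1, 0, 0, 0, 0, 0, 0, 0.1, 0, 0, 0, 0, 0, 0, 0.1, 0, 0, 0, 0, 0, 0, 0.1, 0, 0, 0, 0, 0, 0, 0.1, 0, 0, 0, 0, 0, 0, 0.1, 0, 0, 0, 0, 0, 0, 0.1, 0, 0, 0, 0, 0, 0, 0, 0, 0, 0, 0, 0, 0, 0, 0, 0, 0, 0, 0, 0]

```text
time_s: 7.3
tcp_pos: [0.4011, 0.355, 0.0488]
tool_rot: [0.241, 0.665, -0.241, 0.665]
force: [1.0, 3.2, 5.1]
finger_gap: 0.0133
```

```bash
python3 - <<'E'
from h import *
w,st=look("n1",[.401,.3544]); cv2.imwrite("pics/n1r.png",w); print(st["finger_gap"],st["force"],st["torque"],delta([.401,.3544,.0488],np.radians(90.1)))
E
```

```text
0.013339239305307029 [1.0240634  3.22535338 5.0697321 ] [ 0.50985085 -0.0644038  -0.01326717] (array([ 0. , -0.5,  0.3]), np.float64(-0.698), array([ 0.    ,  0.0001, -0.    ]))
```

Emit:
apply_moves:
  deltas: [-0.1, 0, 0, 0, 0, 0, 0, -0.1, 0, 0, 0, 0, 0, 0, -0.1, 0, 0, 0, 0, 0, 0, -0.1, 0, 0, 0, 0, 0, 0, -0.1, 0, 0, 0, 0, 0, 0, -0.1, 0, 0, 0, 0, 0, 0, -0.1, 0, 0, 0, 0, 0, 0, 0, 0, 0, 0, 0, 0, 0, 0, 0, 0, 0, 0, 0, 0]

```text
time_s: 8.25
tcp_pos: [0.4009, 0.3543, 0.0488]
tool_rot: [-0.002, 0.707, 0.001, 0.707]
force: [1.4, -2.8, 9.9]
finger_gap: 0.0135
```

```bash
python3 - <<'E'
from h import *
w,st=look("n2",[.401,.3544]); cv2.imwrite("pics/n2r.png",w); print(st["finger_gap"],st["force"],st["torque"],delta([.401,.3544,.0488],np.radians(90.1)),st["time_s"])
cv2.imwrite("pics/c6.png",cv2.hconcat([cv2.imread("pics/n1r.png"),w]))
E
```

```text
0.01349523903243775 [ 1.43713118 -2.8167718   9.87877027] [-0.51902168 -0.21381178  0.00964126] (array([0. , 0.1, 0.2]), np.float64(0.002), array([ 0.    , -0.0006,  0.001 ])) 8.25
```

View pics/c6.png

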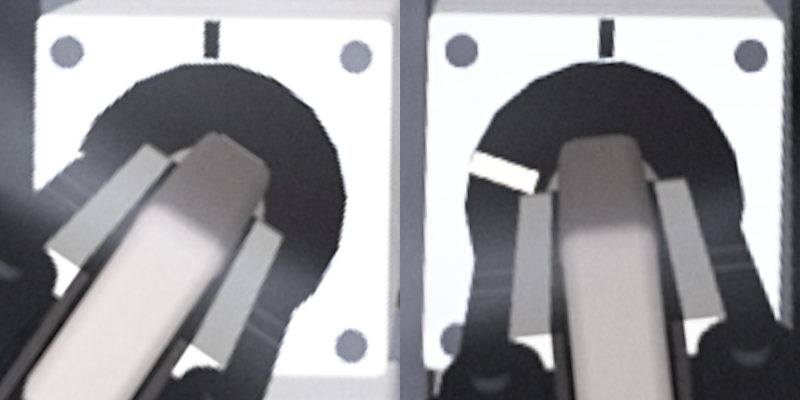

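```bash
cat >> h.py <<'E'
def ptr(w,c=(204.5,202),lo=-115,hi=60):
    v=w.min(2); yy,xx=np.mgrid[:400,:400]; dx=xx-c[0]; dy=c[1]-yy; r=np.hypot(dx,dy); a=np.degrees(np.arctan2(dx,dy))
    k=((r>80)&(r<128)&(v>205)&(a>lo)&(a<hi)).astype(np.uint8)
    n,l,s,_=cv2.connectedComponentsWithStats(k)
    return [(int(s[i][4]),a[l==i].mean().round(1),a[l==i].min().round(0),a[l==i].max().round(0),r[l==i].min().round(),r[l==i].max().round()) for i in range(1,n) if s[i][4]>60]
E
python3 - <<'E'
from h import *
for t in("n0r","n1r","n2r"): print(t,ptr(cv2.imread(f"pics/{t}.png")))
E
```

```text
n0r []
n1r []
n2r [(1009, np.float64(-73.5), np.float64(-82.0), np.float64(-66.0), np.float64(80.0), np.float64(128.0))]
```

The near unit is sound. Its pointer went from about -107° to -73.5° on the clockwise stroke and stayed there when the knob turned back. Next I drive it closer to the index.

Emit:
apply_moves:
  deltas: [0.12, 0, 0, 0, 0, 0, 0, 0.12, 0, 0, 0, 0, 0, 0, 0.12, 0, 0, 0, 0, 0, 0, 0.12, 0, 0, 0, 0, 0, 0, 0.12, 0, 0, 0, 0, 0, 0, 0.12, 0, 0, 0, 0, 0, 0, 0.12, 0, 0, 0, 0, 0, 0, 0.12, 0, 0, 0, 0, 0, 0, 0.12, 0, 0, 0, 0, 0, 0, 0, 0, 0, 0, 0, 0, 0]

```text
time_s: 9.3
tcp_pos: [0.4013, 0.3549, 0.0488]
tool_rot: [0.364, 0.606, -0.364, 0.606]
force: [2.9, 1.7, 5.1]
finger_gap: 0.0136
```

```bash
python3 - <<'E'
from h import *
w,st=look("n3",[.401,.3544]); cv2.imwrite("pics/n3r.png",w); print(ptr(w),st["finger_gap"],st["force"],delta([.401,.3544,.0488],np.radians(90.1)))
E
```

```text
[(1013, np.float64(-15.8), np.float64(-23.0), np.float64(-9.0), np.float64(80.0), np.float64(128.0))] 0.013639386382861838 [2.93669101 1.71888044 5.06464492] (array([ 0. , -0.5,  0.3]), np.float64(-1.079), array([ 0.    ,  0.0002, -0.0002]))
```

Emit:
apply_moves:
  deltas: [0.07, 0, 0, 0, 0, 0, 0, 0.07, 0, 0, 0, 0, 0, 0, 0.07, 0, 0, 0, 0, 0, 0, 0, 0, 0, 0, 0, 0, 0]

```text
time_s: 9.75
tcp_pos: [0.4013, 0.3549, 0.0488]
tool_rot: [0.425, 0.565, -0.425, 0.565]
force: [3.1, 1.1, 5.4]
finger_gap: 0.013
```

```bash
python3 - <<'E'
from h import *
w,st=look("n4",[.401,.3544]); cv2.imwrite("pics/n4r.png",w); print(ptr(w),delta([.401,.3544,.0488],np.radians(90.1)))
# index line & disc centre & block edges
v=w.min(2); yy,xx=np.mgrid[:400,:400]
for t in("n2r","n4r"):
    v=cv2.imread(f"pics/{t}.png").min(2); k=(v<110)&(yy>20)&(yy<55)&(xx>170)&(xx<240); print("index",xx[k].mean(),yy[k].mean(),k.sum())
    for r in(70,85,100): 
        row=np.where(v[r,60:345]<110)[0]+60; print(r,row.min(),row.max(),(row.min()+row.max())/2)
E
```

```text
[(929, np.float64(-4.6), np.float64(-12.0), np.float64(1.0), np.float64(80.0), np.float64(128.0))] (array([ 0. , -0.5,  0.4]), np.float64(-1.289), array([ 0.    ,  0.0002, -0.0003]))
index 206.13333333333333 37.48505747126437 435
70 161 246 203.5
85 129 279 204.0
100 111 296 203.5
index 214.1758691206544 38.284253578732105 489
70 167 250 208.5
85 132 277 204.5
100 60 298 179.0
```

```bash
cat >> h.py <<'E'
def rel(w):
    v=w.min(2); pts=[]
    for a in np.radians(np.arange(-60,61,3)):
        r=np.arange(110,165); x=(204.5+r*np.sin(a)).astype(int); y=(202-r*np.cos(a)).astype(int); s=v[y,x]
        k=np.where((s[1:]>150)&(s[:-1]<=150))[0]
        if len(k)==1 and (s[k[0]+1:k[0]+8]>150).all() and (s[max(0,k[0]-8):k[0]]<150).all(): pts.append((x[k[0]],y[k[0]]))
    q=np.array(pts,float); s=np.linalg.lstsq(np.c_[2*q,np.ones(len(q))],(q**2).sum(1),rcond=None)[0]; c=s[:2]; rad=np.sqrt(s[2]+c@c)
    yy,xx=np.mgrid[:400,:400]; k=((v<110)&(yy>12)&(yy<c[1]-rad-3)&(xx>150)&(xx<260)).astype(np.uint8)
    n,l,st,ct=cv2.connectedComponentsWithStats(k); i=1+np.argmax(st[1:,4]); ix=ct[i]
    ia=np.degrees(np.arctan2(ix[0]-c[0],c[1]-ix[1])); 
    return dict(c=c.round(1),rad=round(rad,1),n=len(q),index=ix.round(1),iang=ia.round(1),ptr=ptr(w,c))
E
python3 - <<'E'
from h import *
for t in("n1r","n2r","n3r","n4r"): print(t,rel(cv2.imread(f"pics/{t}.png")))
cv2.imwrite("pics/c7.png",cv2.hconcat([cv2.imread("pics/n3r.png"),cv2.imread("pics/n4r.png")]))
E
```

```text
n1r {'c': array([207.6, 200.5]), 'rad': np.float64(137.0), 'n': 39, 'index': array([211.2,  39.6]), 'iang': np.float64(1.3), 'ptr': []}
n2r {'c': array([203.5, 197.3]), 'rad': np.float64(135.7), 'n': 39, 'index': array([206.1,  38.4]), 'iang': np.float64(1.0), 'ptr': [(1011, np.float64(-75.8), np.float64(-84.0), np.float64(-70.0), np.float64(80.0), np.float64(128.0))]}
n3r {'c': array([203.1, 215.6]), 'rad': np.float64(150.4), 'n': 35, 'index': array([213.3,  40.8]), 'iang': np.float64(3.3), 'ptr': [(897, np.float64(-13.1), np.float64(-19.0), np.float64(-7.0), np.float64(83.0), np.float64(128.0))]}
n4r {'c': array([199.4, 219.6]), 'rad': np.float64(155.4), 'n': 32, 'index': array([212.6,  27.1]), 'iang': np.float64(3.9), 'ptr': [(718, np.float64(-1.3), np.float64(-7.0), np.float64(4.0), np.float64(90.0), np.float64(128.0))]}
```

View pics/c7.png

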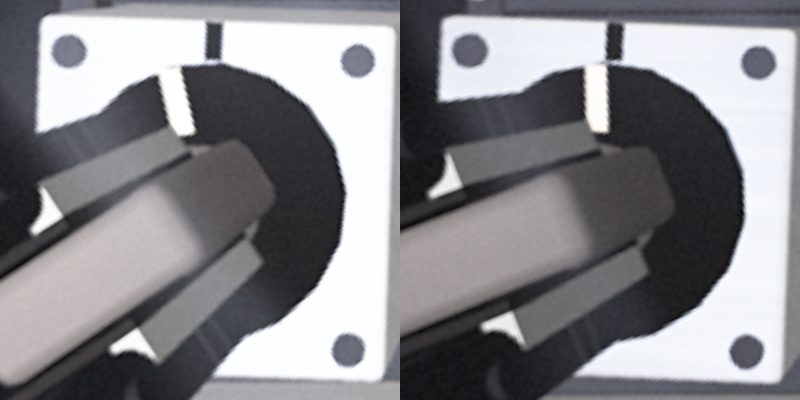

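```bash
cat >> h.py <<'E'
def rect(im,p,c,z):
    L=.036; th=np.radians(-5.6); ax=np.array([np.cos(th),np.sin(th)]); ay=np.array([-ax[1],ax[0]])
    W=np.array([np.r_[np.array(c[:2])+sx*ax*L+sy*ay*L,z] for sx,sy in((-1,-1),(-1,1),(1,1),(1,-1))])
    H=cv2.getPerspectiveTransform(proj(p,W).astype(np.float32),np.float32([[0,0],[400,0],[400,400],[0,400]]))
    return cv2.warpPerspective(im,H,(400,400))
def measure(im,p,c,lo=-115):
    w=rect(im,p,c,.042); v=w.min(2); k=((v<140)).astype(np.uint8)
    n,l,s,ct=cv2.connectedComponentsWithStats(k); hs={}; ix=None
    for i in range(1,n):
        x,y,ww,hh,A=s[i]
        if 22<ww<46 and 22<hh<46 and A>.6*ww*hh:
            hs[(ct[i][0]>200,ct[i][1]>200)]=ct[i]
        elif 8<ww<28 and 20<hh<60 and ct[i][1]<70: ix=ct[i]
    angs=[];
    h=lambda a,b:hs.get((a,b))
    for a,b,o in((h(0,0),h(1,0),0),(h(0,1),h(1,1),0),(h(0,0),h(0,1),90),(h(1,0),h(1,1),90)):
        if a is not None and b is not None: dd=b-a; angs.append(np.degrees(np.arctan2(dd[1],dd[0]))-o)
    if h(0,0) is not None and h(1,1) is not None: cen=(h(0,0)+h(1,1))/2
    elif h(1,0) is not None and h(0,1) is not None: cen=(h(1,0)+h(0,1))/2
    else: cen=None
    r=dict(holes={str(q):t.round(1).tolist() for q,t in hs.items()},ang=np.round(angs,2),cen=cen,ix=ix)
    if cen is not None:
        th=np.mean(angs); r["idx_from_cen"]=np.degrees(np.arctan2(ix[0]-cen[0],cen[1]-ix[1])).round(2) if ix is not None else None
        q=ptr(rect(im,p,c,.045),cen,lo); r["ptr"]=q
        r["ptr_rel_deg"]=[(t[1]-th).round(2) for t in q]; r["block_cw"]=th.round(2)
    return r
E
cat > m.py <<'E'
import sys; from h import *
im,d,p,st=shot("wrist"); np.savez("pics/"+sys.argv[1],im=im,d=d); print(measure(im,p,[.401,.3544])); print(st["finger_gap"],st["force"],st["time_s"],delta([.401,.3544,.0488],np.radians(90.1)))
E
python3 - <<'E'
from h import *
z=np.load("pics/n4.npz"); print(measure(z["im"],pose("wrist",read_state()),[.401,.3544]))
E
```

```text
{'holes': {'(np.False_, np.False_)': [58.4, 51.1], '(np.True_, np.False_)': [352.7, 62.8], '(np.True_, np.True_)': [341.2, 357.6]}, 'ang': array([2.27, 2.25]), 'cen': array([199.78690184, 204.3203332 ]), 'ix': None, 'idx_from_cen': None, 'ptr': [(922, np.float64(-1.9), np.float64(-8.0), np.float64(4.0), np.float64(80.0), np.float64(128.0))], 'ptr_rel_deg': [np.float64(-4.16)], 'block_cw': np.float64(2.26)}
```

Emit:
apply_moves:
  deltas: [0.05, 0, 0, 0, 0, 0, 0, 0, 0, 0, 0, 0, 0, 0, 0, 0, 0, 0, 0, 0, 0]

```text
time_s: 10.1
tcp_pos: [0.4014, 0.3549, 0.0488]
tool_rot: [0.438, 0.555, -0.438, 0.555]
force: [4.1, 0.7, 5.4]
finger_gap: 0.0135
```

```bash
python3 m.py n5
```

```text
{'holes': {'(np.False_, np.False_)': [58.5, 50.7], '(np.True_, np.False_)': [353.1, 63.1], '(np.True_, np.True_)': [340.5, 357.7]}, 'ang': array([2.42, 2.44]), 'cen': array([199.53333941, 204.17287759]), 'ix': None, 'idx_from_cen': None, 'ptr': [(921, np.float64(1.0), np.float64(-5.0), np.float64(7.0), np.float64(80.0), np.float64(128.0))], 'ptr_rel_deg': [np.float64(-1.43)], 'block_cw': np.float64(2.43)}
0.013476305911425965 [4.11978411 0.71415635 5.43381383] 10.1 (array([ 0. , -0.5,  0.4]), np.float64(-1.338), array([ 0.    ,  0.0002, -0.0004]))
```

```bash
python3 - <<'E'
from h import *
p=pose("wrist",read_state())
z=np.load("pics/n5.npz"); w=rect(z["im"],p,[.401,.3544],.045); v=w.min(2); yy,xx=np.mgrid[:400,:400]
k=(v>205)&(abs(xx-200)<40)&(yy>78)&(yy<122)
mid=np.array([(y,(xx[y][k[y]].min()+xx[y][k[y]].max())/2,k[y].sum()) for y in range(79,122) if k[y].sum()>5])
f=np.polyfit(mid[:,0],mid[:,1],1); print("line deg",-np.degrees(np.arctan(f[0])),"x at y=204:",np.polyval(f,204),mid[::8])
# index mid line on .042 plane
w=rect(z["im"],p,[.401,.3544],.042); v=w.min(2); k=(v<120)&(abs(xx-206)<25)
for y in range(26,64,4): print(y,xx[y][k[y]].mean() if k[y].any() else None,k[y].sum())
cv2.imwrite("pics/n5r.png",w)
E
```

```text
line deg 0.5148002329000398 x at y=204: 200.17019027484147 [[ 79.  201.5  20. ]
 [ 87.  201.5  20. ]
 [ 95.  201.   19. ]
 [103.  201.   19. ]
 [111.  201.   19. ]
 [119.  201.   19. ]]
26 207.5 16
30 207.0 17
34 206.5 16
38 206.0 15
42 206.5 16
46 205.5 16
50 206.0 17
54 206.0 15
58 205.0 15
62 203.5 8
```

Emit:
apply_moves:
  deltas: [0.018, 0, 0, 0, 0, 0, 0, 0, 0, 0, 0, 0, 0, 0, 0, 0, 0, 0, 0, 0, 0]

```text
time_s: 10.45
tcp_pos: [0.4014, 0.3549, 0.0488]
tool_rot: [0.443, 0.551, -0.443, 0.551]
force: [2.7, 0.8, 6.1]
finger_gap: 0.0136
```

```bash
python3 m.py n6
```

```text
{'holes': {'(np.False_, np.False_)': [58.4, 50.8], '(np.True_, np.False_)': [353.1, 63.1], '(np.True_, np.True_)': [340.6, 357.8]}, 'ang': array([2.39, 2.43]), 'cen': array([199.47763305, 204.32027653]), 'ix': None, 'idx_from_cen': None, 'ptr': [(946, np.float64(1.8), np.float64(-4.0), np.float64(9.0), np.float64(80.0), np.float64(128.0))], 'ptr_rel_deg': [np.float64(-0.61)], 'block_cw': np.float64(2.41)}
0.01360857715483706 [2.70206992 0.83453795 6.11435792] 10.45 (array([ 0. , -0.5,  0.4]), np.float64(-1.356), array([ 0.    ,  0.0002, -0.0004]))
```

Emit:
apply_moves:
  deltas: [-0.14, 0, 0, 0, 0, 0, 0, -0.14, 0, 0, 0, 0, 0, 0, -0.14, 0, 0, 0, 0, 0, 0, -0.14, 0, 0, 0, 0, 0, 0, -0.14, 0, 0, 0, 0, 0, 0, -0.14, 0, 0, 0, 0, 0, 0, -0.14, 0, 0, 0, 0, 0, 0, -0.14, 0, 0, 0, 0, 0, 0, -0.12, 0, 0, 0, 0, 0, 0, 0, 0, 0, 0, 0, 0, 0]

```text
time_s: 11.5
tcp_pos: [0.4005, 0.3539, 0.0488]
tool_rot: [0.038, 0.706, -0.039, 0.706]
force: [0.7, -5.9, 12.1]
finger_gap: 0.0133
```

```bash
python3 m.py n7; python3 - <<'E'
from h import *
p=pose("wrist",read_state()); z=np.load("pics/n7.npz"); cv2.imwrite("pics/c8.png",cv2.hconcat([rect(z["im"],p,[.401,.3544],q) for q in(.045,.084)]))
w=rect(z["im"],p,[.401,.3544],.042).min(2); xx=np.arange(400)
for y in range(26,60,8):
    k=(w[y]<120)&(abs(xx-204)<25); print(y,xx[k].mean(),k.sum())
ys=[]
for x in (60,100,140,260,300,340): # top edge of block
    c=rect(z["im"],p,[.401,.3544],.042)[...,:].min(2)[:,x]; ys.append((x,int(np.argmax(c>200))))
print(ys)
E
```

```text
{'holes': {'(np.False_, np.False_)': [59.1, 51.2], '(np.True_, np.False_)': [353.9, 63.6]}, 'ang': array([2.42]), 'cen': None, 'ix': None}
0.013308466431102174 [ 0.73249528 -5.85538348 12.10703734] 11.5 (array([-0. ,  0.6,  0.4]), np.float64(-0.114), array([ 0.    , -0.001 ,  0.0018]))
26 209.0 13
34 208.5 12
42 208.0 13
50 207.5 14
58 207.0 13
[(60, 11), (100, 13), (140, 13), (260, 20), (300, 21), (340, 24)]
```

View pics/c8.png

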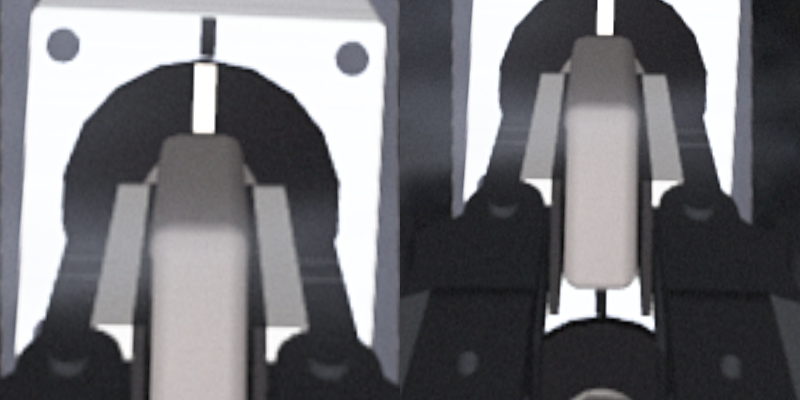

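Emit:
apply_moves:
  deltas: [0.03, 0, 0, 0, 0, 0, 0, 0, 0, 0, 0, 0, 0, 0, 0, 0, 0, 0, 0, 0, 0]

```text
time_s: 11.85
tcp_pos: [0.4005, 0.3539, 0.0488]
tool_rot: [0.05, 0.706, -0.051, 0.705]
force: [0.6, -5.3, 12.2]
finger_gap: 0.0131
```

```bash
python3 m.py n8; python3 - <<'E'
from h import *
st=read_state();p=pose("wrist",st); z=np.load("pics/n8.npz"); print(units(z["im"],z["d"],p,[[.401,.3544]]))
xx=np.arange(400)
w=rect(z["im"],p,[.401,.3544],.042).min(2)
for y in range(26,60,8):
    k=(w[y]<120)&(abs(xx-204)<25); print(y,xx[k].mean(),k.sum())
w=rect(z["im"],p,[.401,.3544],.045).min(2)
for y in range(70,125,9):
    k=(w[y]>190)&(abs(xx-204)<30); print(y,xx[k].mean(),k.sum())
# tray again
im,d,pt,_=shot("top"); np.savez("pics/t9",im=im,d=d)
# lift targets
print("lift plan", delta([.423,.21,.15],np.radians(90-5)))
E
```

```text
{'holes': {'(np.False_, np.False_)': [59.2, 51.3], '(np.True_, np.False_)': [353.8, 63.9]}, 'ang': array([2.44]), 'cen': None, 'ix': array([207.35283364,  42.16270567])}
0.013108938988791131 [ 0.6140297  -5.2949559  12.24240428] 11.85 (array([-0. ,  0.5,  0.4]), np.float64(-0.146), array([ 0.    , -0.0009,  0.0018]))
[([(0.3959588317871094, 0.3542352294921875), (35.9, 36.1), 'bar deg', -49.5, 'z', np.float64(0.084)], 'block', (0.39804632568359377, 0.3547319641113281), (65.1, 63.5), -8.0, 'ptr', np.float64(-0.03), np.float64(0.597), 542)]
26 208.0 13
34 208.0 13
42 207.5 14
50 207.5 14
58 206.5 14
70 204.5 22
79 205.0 21
88 204.0 21
97 204.0 21
106 203.5 22
115 203.5 22
124 203.0 21
lift plan (array([-101. , -139.4,   42.8]), np.float64(-0.057), array([ 0.    , -0.001 ,  0.0018]))
```

```bash
python3 - <<'E'
from h import *
q=np.array([.034,.706,-.034,.706]); st=dict(tcp_pos=[.47631219,.35354672,.22126848],tool_rot=q/np.linalg.norm(q)); p=pose("wrist",st)
z=np.load("pics/w1.npz"); im=z["im"]; g=cv2.cvtColor(im,cv2.COLOR_BGR2HSV); m=((g[...,1]<60)&(g[...,2]>90)).astype(np.uint8); s=np.zeros_like(m); s[70:190,75:250]=m[70:190,75:250]
s=cv2.morphologyEx(s,cv2.MORPH_OPEN,np.ones((3,3))); n,l,a,_=cv2.connectedComponentsWithStats(s); i=1+np.argmax(a[1:,4]); k=np.argwhere(l==i)[:,::-1]
P=plane(p,k,.021)[:,:2]; r=cv2.minAreaRect((P*1000).astype(np.float32)); print(r)
for uv in((84,87),(231,83),(239,172),(104,177)): print(uv,plane(p,uv,.021).round(4))
# inner floor depth check: tallest things along carry corridor
zt=np.load("pics/t9.npz"); K,Rw,o=pose("top"); d=zt["d"]; uu,vv=np.meshgrid(np.arange(640),np.arange(400)); Q=o+((np.stack([uu,vv,np.ones_like(uu)],-1)@np.linalg.inv(K).T)*d[...,None])@Rw.T
for y0 in np.arange(.08,.15,.01):
    k=(abs(Q[...,1]-y0)<.005)&(Q[...,0]>.33)&(Q[...,0]<.52); print(y0.round(2),Q[k][:,2].max().round(3) if k.any() else None)
E
```

```text
((421.652587890625, 202.69924926757812), (145.18972778320312, 90.75635528564453), 86.44712829589844)
(84, 87) [[0.3727 0.1361 0.021 ]]
(231, 83) [[0.3827 0.2788 0.021 ]]
(239, 172) [[0.4707 0.2716 0.021 ]]
(104, 177) [[0.4624 0.1289 0.021 ]]
0.08 0.244
0.09 0.244
0.1 0.245
0.11 0.241
0.12 0.005
0.13 0.024
0.14 0.024
```

Emit:
apply_moves:
  deltas: [0, 0, 0, 0, 0, 0, 0, 0, 0, 0, -5, 0, 0, 0, 0, 0, 0, -10, 0, 0, 0, 0, 0, 0, -15, 0, 0, 0, 0, 0, 0, -15, 0, 0, 0, 0, 0, 0, -15, 0, 0, 0, 0, 0, 0, 0, 0, 0, 0, 0, 0, 0, 0, 0, 0, 0]
  newtons: 60

```text
time_s: 12.75
tcp_pos: [0.4006, 0.3545, 0.1086]
tool_rot: [0.052, 0.705, -0.052, 0.705]
force: [-0.3, -0.4, -4.9]
finger_gap: 0.0127
```

```bash
python3 m.py n9; python3 - <<'E'
from h import *
print(delta([.423,.215,.109],np.radians(81.7)))
E
```

```text
{'holes': {'(np.False_, np.False_)': [9.4, 168.9]}, 'ang': array([], dtype=float64), 'cen': None, 'ix': None}
0.01272825394963884 [-0.2596003  -0.36535286 -4.94423848] 12.75 (array([59.4,  0.3,  0.7]), np.float64(-0.149), array([ 0.    , -0.0012,  0.0015]))
(array([  -0.7, -134.5,   42.8]), np.float64(-0.002), array([ 0.    , -0.0012,  0.0015]))
```

Emit:
apply_moves:
  deltas: [0, 0, 0, 0, -8, 2.6, 0, 0, 0, 0, 0, -16, 5.2, 0, 0, 0, 0, 0, -18, 5.9, 0, 0, 0, 0, 0, -18, 5.9, 0, 0, 0, 0, 0, -18, 5.9, 0, 0, 0, 0, 0, -18, 5.9, 0, 0, 0, 0, 0, -16, 5.2, 0, 0, 0, 0, 0, -11, 3.6, 0, 0, 0, 0, 0, -4.6, 1.6, 0, 0, 0, 0, 0, 0, 0, 0]

```text
time_s: 13.8
tcp_pos: [0.4233, 0.2214, 0.1085]
tool_rot: [0.052, 0.706, -0.053, 0.705]
force: [0.1, 0.1, -3.6]
finger_gap: 0.0131
```

```bash
python3 - <<'E'
from h import *
im,d,p,st=shot("wrist"); np.savez("pics/n10",im=im,d=d)
print(st["force"],st["finger_gap"],delta([.423,.222,.0437],np.radians(81.7)))
# where are block and tray: block front edge & tray from depth, world
K,Rw,o=p; uu,vv=np.meshgrid(np.arange(640),np.arange(400)); Q=o+((np.stack([uu,vv,np.ones_like(uu)],-1)@np.linalg.inv(K).T)*d[...,None])@Rw.T
k=(Q[...,2]>.095)&(Q[...,2]<.106)&(abs(Q[...,0]-.42)<.045)&(abs(Q[...,1]-.222)<.045)&(im.min(2)>170)
r=cv2.minAreaRect((Q[k][:,:2]*1000).astype(np.float32)); print("block",r,Q[k][:,2].mean(),Q[k].min(0),Q[k].max(0))
k=(abs(Q[...,2]-.021)<.004)&(abs(Q[...,0]-.42)<.06)&(abs(Q[...,1]-.2)<.09); print("rim",Q[k].min(0),Q[k].max(0))
E
```

```text
[ 0.14144002  0.14430467 -3.61390676] 0.013108508231753255 (array([64.9,  0. , -0.2]), np.float64(-0.004), array([ 0.    , -0.0009,  0.0011]))
block ((422.3546142578125, 221.97247314453125), (66.29239654541016, 63.331356048583984), 82.12550354003906) 0.1013307030781091 [0.38711934 0.18609296 0.09501425] [0.458131   0.25823594 0.10591063]
rim [0.37185417 0.12764071 0.01700609] [0.47005841 0.27262596 0.0232927 ]
```

Emit:
apply_moves:
  deltas: [0, 0, 0, 8, 0, 0, 0, 0, 0, 0, 12, 0, 0, 0, 0, 0, 0, 12, 0, 0, 0, 0, 0, 0, 12, 0, 0, 0, 0, 0, 0, 8, 0, 0, 0, 0, 0, 0, 5, 0, 0, 0, 0, 0, 0, 3, 0, 0, 0, 0, 0, 0, 1.5, 0, 0, 0, 0, 0, 0, 0, 0, 0, 0, 0, 0, 0, 0, 0, 0, 0]

```text
time_s: 14.85
tcp_pos: [0.4234, 0.2222, 0.0474]
tool_rot: [0.052, 0.705, -0.052, 0.705]
force: [0.1, 0.0, -3.2]
finger_gap: 0.0129
```

Emit:
apply_moves:
  deltas: [0, 0, 0, 1, 0, 0, 0, 0, 0, 0, 1, 0, 0, 0, 0, 0, 0, 0.5, 0, 0, 0, 0, 0, 0, 0, 0, 0, 0]

```text
time_s: 15.25
tcp_pos: [0.4231, 0.2221, 0.0446]
tool_rot: [0.052, 0.706, -0.053, 0.705]
force: [-0.9, -0.3, -4.9]
finger_gap: 0.0128
```

Emit:
apply_moves:
  deltas: [0, 0, 0, 0.7, 0, 0, 0, 0, 0, 0, 0.5, 0, 0, 0, 0, 0, 0, 0, 0, 0, 0]

```text
time_s: 15.55
tcp_pos: [0.4233, 0.2222, 0.0439]
tool_rot: [0.052, 0.705, -0.052, 0.705]
force: [-3.0, -0.9, 10.1]
finger_gap: 0.0128
```

Emit:
apply_moves:
  deltas: [0, 0, 0, 0.5, 0, 0, 0, 0, 0, 0, 0, 0, 0, 0]

```text
time_s: 15.75
tcp_pos: [0.4233, 0.2222, 0.0438]
tool_rot: [0.052, 0.705, -0.052, 0.705]
force: [-5.4, -2.1, 21.9]
finger_gap: 0.0129
```

Emit:
apply_moves:
  deltas: [0, 0, 0, -0.9, 0, 0, 0, 0, 0, 0, 0, 0, 0, 0, 0, 0, 0, 0, 0, 0, 0.4, 0, 0, 0, 0, 0, 0, 0.4, 0, 0, 0, 0, 0, 0, 0.4, 0, 0, 0, 0, 0, 0, 0.4]

```text
time_s: 16.35
tcp_pos: [0.4232, 0.2221, 0.0438]
tool_rot: [0.052, 0.706, -0.053, 0.705]
force: [-0.1, -0.4, 0.7]
finger_gap: 0.0341
```

Emit:
apply_moves:
  deltas: [0, 0, 0, -5, 0, 0, 0.4, 0, 0, 0, -15, 0, 0, 0.4, 0, 0, 0, -25, 0, 0, 0.4, 0, 0, 0, -35, 0, 0, 0.4, 0, 0, 0, -35, 0, 0, 0.4, 0, 0, 0, -35, 0, 0, 0.4, 0, 0, 0, 0, 0, 0, 0.4, 0, 0, 0, 0, 0, 0, 0.4]

```text
time_s: 17.15
tcp_pos: [0.4237, 0.2224, 0.1947]
tool_rot: [0.052, 0.705, -0.052, 0.705]
force: [-0.0, 0.0, -1.0]
finger_gap: 0.0344
```

```bash
python3 - <<'E'
from h import *
im,d,p,st=shot("wrist"); np.savez("pics/n11",im=im,d=d); print(st["tcp_pos"],st["force"],st["finger_gap"],st["time_s"])
c=[.4224,.222]
K,Rw,o=p; uu,vv=np.meshgrid(np.arange(640),np.arange(400)); Q=o+((np.stack([uu,vv,np.ones_like(uu)],-1)@np.linalg.inv(K).T)*d[...,None])@Rw.T
n=np.hypot(Q[...,0]-c[0],Q[...,1]-c[1])
k=(n<.025)&(Q[...,2]>.072); P=Q[k]; q=plane(p,np.argwhere(k)[:,::-1],.079)[:,:2]; r=cv2.minAreaRect((q*1000).astype(np.float32)); print("bar",r,P[:,2].mean())
k=(n<.05)&(abs(Q[...,2]-.037)<.005)&(im.min(2)>170); print("block",cv2.minAreaRect((Q[k][:,:2]*1000).astype(np.float32)),Q[k][:,2].mean(), np.polyfit(Q[k][:,0],Q[k][:,2],1),np.polyfit(Q[k][:,1],Q[k][:,2],1))
x,y=proj(p,[c[0],c[1],.04])[0].astype(int); print(x,y); cv2.imwrite("pics/c9.png",cv2.resize(im[max(0,y-100):y+100,max(0,x-130):x+130],(780,600),interpolation=cv2.INTER_CUBIC))
E
```

```text
[0.42366141 0.22238785 0.1947416 ] [-1.01019797e-02  5.40607886e-04 -1.00180876e+00] 0.0343831573382633 17.15
bar ((522.5908813476562, 202.9867706298828), (176.52818298339844, 237.354736328125), 81.499755859375) 0.2487046312072082
block ((423.9432373046875, 222.57167053222656), (65.94194793701172, 65.86434936523438), 82.25223541259766) 0.03701912910999856 [-0.00139826  0.03760559] [-0.00103776  0.03725038]
316 179
```

View pics/c9.png

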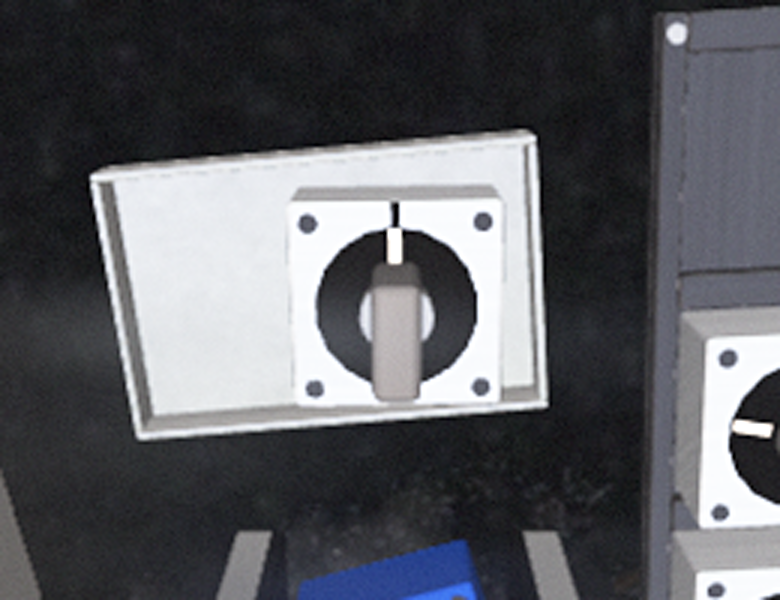

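The picture shows the unit flat in the tray at (395,300), block top 37 mm above the bench. The pointer at (394,245) lines up with the index at (395,215), the bar is in line with both, and the gripper is clear. I am handing in.

```bash
python3 -c "
from h import *
env.hand_in(); print(read_state()['time_s'])"
```

```text
the job is handed in; nothing more can be done
the job is handed in; nothing more can be done
```

The sound clutch unit was the one nearest the robot. It now stands upright in the tray, pointer at the index and knob parked, and I handed the job in at about 17 s.

- **Test:** turned clockwise, the knob carried the pointer from about -107° to -74°. Turned back, it left the pointer standing. I did not turn the other two knobs, because this test was clear. They are still in the rack.
- **Pointer:** I drove it clockwise in small strokes to about 0.6° short of the index, so there was no overrun. It stayed there when I turned the knob back.
- **Knob:** the bar was about 0.3° off the block's heading before the lift. I had turned back about 1.6° too far, so I came forward 0.03 rad, less than the roughly 0.07 rad of lost motion I measured. The last picture shows bar, pointer and index in line.
- **Placing:** the block stands level with its top at 37 mm, which is right for the tray floor. It sits clear of the tray walls, and the gripper is well above it. The touchdown force was 10 N, then 22 N after one extra half-millimetre push.

**Checks that disagreed:**
- The fingertips measured about 16 mm behind the reported TCP, not 25 mm ahead of it. My first grasp closed on air above the knob, with no contact. I corrected the height from the wrist camera's depth.
- The next grasp closed on the hub under the bar (19 mm gap), so I regripped higher.
- My final numeric check of the bar picked up other points and was useless, so that check rests on the picture alone.

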